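# Set the exposure and hold a cast at the notch under the curing lamp

## Task

Turn the black knob on the white control box clockwise until the yellow pointer stands in line with the red tab on its scale. Then slide the carriage with the dental cast along its rail by its orange grip until it clicks into the ball detent under the curing lamp, without running past it, and finish still holding it there, because a spring pulls it back when let go. Leave the bottles, the spare cast and the loose retainer where they are.

Things in the scene. Friction and masses are not known exactly. Their poses are not given: they have to be found in the camera images.
- rail: Fixed grey base plate 260 x 320 x 12 mm with an aluminium rail and the curing lamp on it. Origin: on the table near the plate's centre (plate spans x -140 to +120 mm, y -160 to +160 mm). The carriage slides along this body's +y axis, away from a black end stop at its -y end; the plate's -x edge is the side towards the robot.
- carriage: Steel carriage on the rail, plate 166 x 70 x 8 mm, its top 42 mm above the table, carrying a yellow stone dental cast. Origin: on the table under the rail, mid-width; axes parallel to the rail's. It starts at its home stop and travels up to 230 mm along +y. A return spring pulls it home with 11 N at home, about 12 N at the notch; rail friction adds about 1 N.
- carriage_grip (a point): Point inside the carriage's orange upright grip (34 mm along x, 16 mm along y, the sliding direction; foot on the carriage plate 42 mm and top 87 mm above the table), mid-width, 66 mm above the table: a good height to pinch it, the fingers closing along the sliding direction. It lies straight in line (same y) with carriage_line.
- carriage_line (a point): Black line on the carriage's edge towards the robot, 42 mm above the table, on the carriage's middle.
- lamp: Fixed curing lamp clamped to the base plate anywhere along the rail: foot and post behind the rail, white conical head 52 mm wide above the rail (underside 110 mm, top of all 165 mm above the table), white index block 20 x 36 mm with a red line in front. Origin: on the table; axes parallel to the rail's; the notch is at its y = 0. The head is 120 mm farther along +x than the orange grip.
- notch_line (a point): Middle of the index block's red line, 42 mm above the table; the carriage's black line meets it in the notch. Detent: a sprung ball drops between two ridges. The push rises 2 to 5 N as the ball climbs the first ridge (10 to 5 mm before the centre), falls 2 to 4 N below the usual push from there to the centre, then rises again at once. The detent alone does not hold against the spring.
- box: Fixed white control box, 210 (x) x 120 (y) x 50 mm high. Origin: centre of its underside. The knob stands on the top at x = -45 mm; the scale lies on the top near x = +60 mm and runs along y.
- dose_knob (a joint): Turn of the black knob in rad, 0 to 5, growing clockwise seen from above. At 0 the knob's grip bar (42 x 14 mm, 32 mm tall over a 44 mm disc) lies along the box's x axis. Friction about 0.03 N m, it stays where it is left. Each rad moves the pointer 8 mm towards the box's -y.
- dose_knob_grip (a point): On the knob's axis at the height to grip it, 37 mm above the box top (87 mm above the table); the bar's top is 7 mm higher, the disc below 23 mm lower.
- pointer_tip (a point): Tip of the yellow pointer (3 mm wide) on the box, 56 mm above the table; it moves along the box's y.
- mark: Red tab 14 x 4 x 4 mm on the scale of the box, just beyond the pointer tip. Origin: its underside centre; its y axis is parallel to the box's y, so the pointer is in line when its tip has y = 0 in this frame.
- glue_bottle: Cream squeeze bottle standing, 52 mm across, 160 mm tall; origin under its centre. Leave alone.
- pink_bottle: Small pink bottle standing, 44 mm across, 85 mm tall; origin under its centre. Leave alone.
- spare_cast: Loose yellow dental cast, about 57 x 54 x 27 mm; origin at its underside. Leave alone.
- retainer: Loose purple retainer plate 42 x 34 x 5 mm with a wire; origin at its underside. Leave alone.

How it is judged:
By the outcome, as a careful person would: the job done as asked, in the order asked, and still so for the second after the job is handed in, while the arm keeps its last pose, push and grip.
It also fails if it takes over 72 s, if anything falls off the work surface, if the arm or the gripper's body presses on something with over 40 N, if the wrist force passes 120 N, or if a joint passes its speed limit or range.

## Robot

A 7-joint arm with a two-finger parallel gripper is mounted at the origin on the work surface. World frame = base frame: x ahead of the robot, y to its left, z up, the work surface at z = 0. Lengths are in mm, angles in rad, forces in N, time in s.
With the tool pointing down it reaches from about 400 to 850 mm from the base axis. Payload 10.4 kg.
Tool frame: the origin (TCP) lies between the finger pads; the fingertips stand 14 mm ahead of it and the grasp point (between the pads) lies 5 mm behind it; z points along the fingers, y is the direction in which the jaws open and shut (so a half turn about z gives the same grasp; the last joint's range is limited). The gripper opens to 87 mm and grips with 3 to 60 N. Pads are 19 mm wide; open, the fingers measure 117 mm over their backs; the gripper's body (75 mm by 190 mm) begins 51 mm behind the grasp point.
Start: joints at [1.228, 0.332, -0.065, 1.46, 0.022, 1.35, -0.088], TCP at [196.507, -593.326, 236.576] pointing down, gripper open.
Joint ranges: [-2.6, 2.6], [-0.5, 2.12], [-1.47, 1.34], [0.16, 2.42], [-1.27, 4.41], [0.06, 2.06], [-2.6, 2.6]. Speed limits (rad/s): [2.22, 2.22, 2.79, 2.79, 3.14, 3.14, 3.14].

## Interface

Orientations are given as a unit quaternion [x, y, z, w].
In Python, from rig import readout, eyes, arm gives the robot as it stands. The module is installed in compiled form; this text tells all that it offers.
- The arm moves only by the tool jog_arm, never from a script. Its argument "plan" is a list of rows, each an object of numbers: "wx", "wy", "wz": the turn, a rotation vector about the tool's x, y, z in degrees; "dx", "dy", "dz": the shift along the tool's x, y, z in m; "hand": the finger opening in m, from 0 to 0.087. In form: [{"wx": .., "wy": .., "wz": .., "dx": .., "dy": .., "dz": .., "hand": ..}, ...]. A call has 1 to 5 rows; each row is the pose to reach, as a shift and turn from the pose commanded when the call began, along the tool's axes at that moment; what a row does not reach only later rows make up. A row lasts 1/12 s, in which the tool goes at most 41.7 mm and 7.16 degrees, less where a joint would pass 70% of its speed; a pose out of reach is approached as far as the arm can. A call with a gripper value outside its range is refused whole. The fingers move at their own pace and stop on an object; the grip force is fixed at half the most. Time passes only in rows, so rows that repeat a pose let the fingers close. It gives the time, the measured TCP pose, the force and the opening at its end, in the units of the state.
- readout.get_obs(): the state, without advancing time (a new reading comes with each control period).
- eyes.get_image(name): name is "scene" or "side" or "wrist"; returns a dict with "pixels" (480x640x3 uint8, blue, green, red), "K" (3x3 intrinsics, pixels), "k1" (the pictures are not rectified: a ray, as slopes to the right and down, at radius r is drawn at 1 + k1 r^2 times it, then the intrinsics apply), "position" and "attitude" of the camera in the world. Camera axes: x right, y up, looking along -z (the intrinsics and any distortion apply to the point x, -y, -z); pixel columns grow to the right and rows downward; lengths in mm; the calibration is good to about 2 mm. A picture is of the moment at which its call begins. There is no depth.
- arm.close_job(): hands the job in, once; it reports no verdict.
The state is a dict: "t": time; "joint_positions": joint angles; "qd": joint speeds; "effort": joint torques, N m; "tcp_pos": TCP position; "orientation": TCP orientation; "contact_force": force on the tool from outside, world axes, zero at the start; "moment": the same for the moment, N m; "finger_gap": opening from 0.0 (shut) to 1.0 (fully open).
Only numpy, scipy, OpenCV 4.12 (cv2) and the standard library are available. Lean on these libraries where they do the work, as an engineer would, in place of code of your own. Each camera call takes 0.05 s, during which the arm holds its last target. There are 200 camera calls.

## Working session

There is one attempt and no reset: what is moved stays moved. The work goes in short steps, Python scripts to look and compute and a tool call to move; the robot and the scene stay as the last step left them, time stands still between calls to the robot, and variables do not carry over. Pictures are saved under pics/ and viewed, about 8 in all and at most 12, crops included, and the job is handed in when it is done.

Besides the shell and the picture viewer there is one more tool, called after ">>>" as a command line: name --argument value ..., lists and objects as JSON in quotes. jog_arm: Moves the arm, as the interface text tells. Its arguments: {"type":"object","properties":{"plan":{"type":"array"}},"required":["plan"]}

```bash
mkdir -p pics
cat > h.py <<'E'
import numpy as np, cv2
from scipy.spatial.transform import Rotation as R
from rig import readout, eyes, arm
import pickle
def shot(n,f):
    d=eyes.get_image(n); cv2.imwrite(f'pics/{f}.png',d['pixels']); pickle.dump(d,open(f'pics/{f}.pkl','wb')); return d
def load(f): return pickle.load(open(f'pics/{f}.pkl','rb'))
def cal(d):
    K=np.array(d['K'],float); a=np.array(d['attitude'],float)
    M=R.from_quat(a).as_matrix() if a.size==4 else a.reshape(3,3)
    return K,M,np.array(d['position'],float),d['k1']
def pt(d,u,v,z):
    K,M,p,k=cal(d); s=cv2.undistortPoints(np.array([[[u,v]]],float),K,np.array([k,0,0,0,0.]))[0,0]
    r=M@np.array([s[0],-s[1],-1]); return p+r*(z-p[2])/r[2]
def px(d,P):
    K,M,p,k=cal(d); c=M.T@(np.array(P,float)-p); x,y=c[0]/-c[2],-c[1]/-c[2]; f=1+k*(x*x+y*y)
    return K[0,0]*x*f+K[0,2],K[1,1]*y*f+K[1,2]
E
python3 - <<'E'
from h import *
for n in ['scene','side','wrist']:
    d=shot(n,n+'0'); print(n,d['K'],d['k1'],d['position'],d['attitude'])
o=readout.get_obs();print(o)
E
```

```text
scene [[443.29200543   0.         320.45319035]
 [  0.         443.29200543 240.52551157]
 [  0.           0.           1.        ]] -0.09081223817539456 [1437.77867418  -48.07072783  916.22467896] [0.28107958 0.27912045 0.64562536 0.65288126]
side [[466.20529123   0.         317.77284874]
 [  0.         466.20529123 239.84662503]
 [  0.           0.           1.        ]] -0.0504123829713849 [ 345.70566295 -874.57443551  845.10611305] [ 0.41505246 -0.05511912 -0.09979167  0.9026267 ]
wrist [[392.95372883   0.         317.45572128]
 [  0.         392.95372883 237.87022892]
 [  0.           0.           1.        ]] -0.04228569502832054 [ 260.19247932 -572.00502207  383.20041056] [-0.09896029  0.07229302 -0.58156869  0.80421293]
{'t': 0.15, 'joint_positions': array([ 1.22840376,  0.33274093, -0.0646775 ,  1.46072321,  0.02160703,
        1.34990757, -0.08846207]), 'qd': array([ 0.00086074, -0.00023696, -0.00054915, -0.00346676, -0.00215516,
        0.00030743,  0.00168599]), 'effort': array([ 7.53444419e-04, -6.23634267e+01,  2.51725351e-02, -3.90144289e+01,
       -6.12609135e-02,  3.73345229e-02,  8.07026390e-05]), 'tcp_pos': array([ 196.38168262, -593.06095206,  235.93979089]), 'orientation': array([ 9.87240902e-01,  1.59232870e-01, -1.15711045e-04, -5.29354473e-04]), 'contact_force': array([-0.02656655, -0.94825137,  0.2555075 ]), 'moment': array([-0.02358366,  0.00205001, -0.01128066]), 'finger_gap': 0.9994864392644833}
```

View pics/scene0.png

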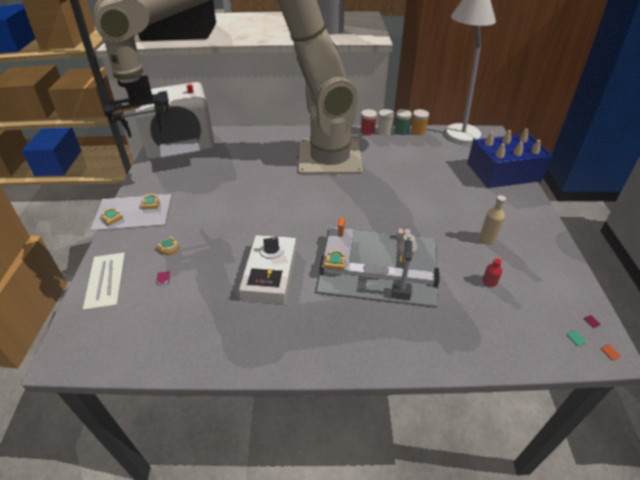

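View pics/side0.png

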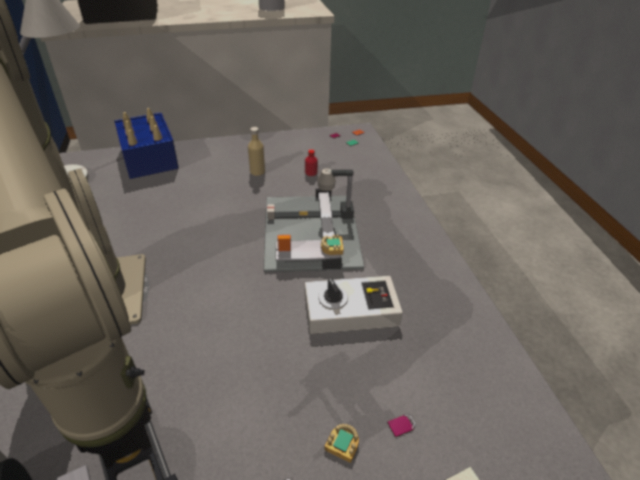

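The scene picture shows the box at about (270,268), its knob at (271,246), the orange grip at (341,228) and the lamp at about (405,260). The side picture shows the knob at (333,290), the grip at (285,243) and the lamp head at (326,180). I'll enlarge both.

Run:
```python
from h import *
a=load('scene0')['pixels'][215:315,230:450]; b=load('side0')['pixels'][160:340,250:410]
a=cv2.resize(a,None,fx=3.6,fy=3.6,interpolation=cv2.INTER_CUBIC)
cv2.imwrite('pics/c1.png',a)
cv2.imwrite('pics/c2.png',cv2.resize(b,None,fx=3.3,fy=3.3,interpolation=cv2.INTER_CUBIC))
s=load('scene0');q=load('side0')
print('knob',pt(s,271,240,94),pt(q,333,283,94)); print('grip',pt(s,341,221,87),pt(q,285,236,87))
for u,v in[(248,236),(295,237),(240,295),(284,300)]:print('boxtop',pt(s,u,v,50))
for u,v in[(306,287),(395,278),(401,316),(310,322)]:print('boxtop side',pt(q,u,v,50))
```

```text
knob [ 562.4388725  -174.15233083   94.        ] [ 556.36414889 -172.77394422   94.        ]
grip [478.04019375  19.54170863  87.        ] [480.97922446  18.98876707  87.        ]
boxtop [ 497.91794499 -248.69568929   50.        ]
boxtop [ 503.84717399 -112.70093376   50.        ]
boxtop [ 717.89332789 -245.39747265   50.        ]
boxtop [ 734.93956988 -133.07827687   50.        ]
boxtop side [ 503.39442172 -130.97788881   50.        ]
boxtop side [ 719.11627839 -147.05391549   50.        ]
boxtop side [ 690.90947853 -262.27954041   50.        ]
boxtop side [ 490.10599756 -235.65591183   50.        ]
```

View pics/c1.png

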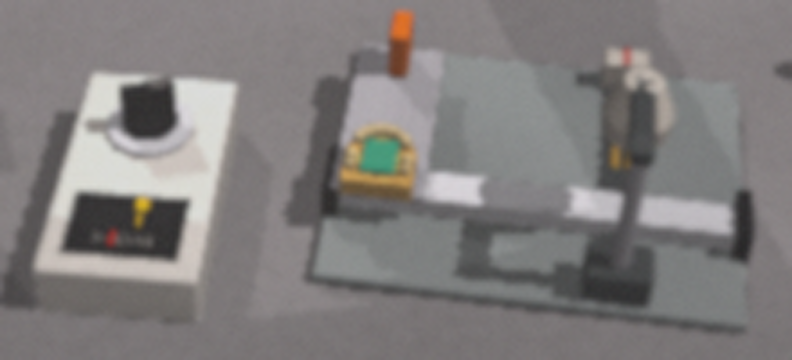

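View pics/c2.png

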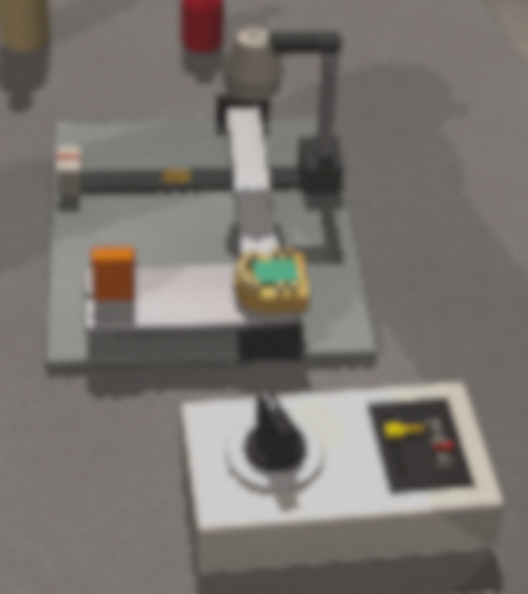

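Run:
```python
from h import *
s=load('scene0');q=load('side0')
def S(u,v,z): return pt(s,230+u/3.6,215+v/3.6,z)[:2].round(1)
def Q(u,v,z): return pt(q,250+u/3.3,160+v/3.3,z)[:2].round(1)
print('box S',[S(*p,50) for p in[(95,73),(238,80),(195,275),(38,272)]])
print('box Q',[Q(*p,50) for p in[(182,402),(465,383),(498,503),(197,527)]])
print('knobdisc',S(147,126,60),Q(275,450,60))
print('grip top',S(403,13,87),Q(113,250,87))
print('pointer',S(137,224,56),Q(424,430,56)); print('tab',S(112,238,56),Q(444,446,56))
print('notch',S(627,53,42),Q(68,155,42))
print('plate S',[S(*p,12) for p in[(310,280),(748,328),(738,82),(350,60)]])
print('plate Q',[Q(*p,12) for p in[(47,362),(377,352),(328,122),(55,122)]])
print('carr Q edge',Q(88,320,42),Q(92,272,42))
```

```text
box S [array([ 495.1, -224.7]), array([ 504.8, -109.5]), array([ 706.9, -134. ]), array([ 703.2, -245.7])]
box Q [array([ 504.9, -114. ]), array([ 711.7, -138.7]), array([ 694.4, -252.4]), array([ 490.8, -229.2])]
knobdisc [ 566.5 -177. ] [ 556.1 -182.1]
grip top [467.6  22.7] [479.3  20.3]
pointer [ 663.5 -177.7] [ 664.5 -182.5]
tab [ 676.8 -194.7] [ 673.3 -200. ]
notch [467.4 208.5] [471.  208.9]
plate S [array([680.5, -53. ]), array([730.2, 261.6]), array([471.3, 305.4]), array([440.3, -18.4])]
plate Q [array([419.2, -13.5]), array([673.1, -56.3]), array([721.5, 251.2]), array([471.6, 303. ])]
carr Q edge [453.9  -5.1] [466.1  50. ]
```

>>> jog_arm --plan '[{"dx": 0.034,"dy": -0.02},{"dx": 0.068,"dy": -0.04},{"dx": 0.102,"dy": -0.061},{"dx": 0.136,"dy": -0.081},{"dx": 0.17,"dy": -0.101}]'

```text
invalid input
```

>>> jog_arm --plan '[{"dx": 0.034,"dy": -0.02},{"dx": 0.068,"dy": -0.04},{"dx": 0.102,"dy": -0.061},{"dx": 0.136,"dy": -0.081},{"dx": 0.17,"dy": -0.101}]'

```text
invalid input
```

>>> jog_arm --plan '[{"dx": 0.034,"dy": -0.02},{"dx": 0.068,"dy": -0.04},{"dx": 0.102,"dy": -0.061},{"dx": 0.132,"dy": -0.081},{"dx": 0.132,"dy": -0.081}]'

```text
invalid input
```

Run:
```python
from h import *
d=shot('wrist','w1'); o=readout.get_obs(); print(o['t'],o['tcp_pos'],o['orientation'],o['joint_positions'],o['contact_force'])
```

```text
0.2 [ 196.42375523 -593.12556979  236.09578445] [ 9.87245897e-01  1.59202351e-01 -7.37181292e-05 -3.81671420e-04] [ 1.22839655  0.33260165 -0.06468598  1.46057875  0.0215907   1.34988421
 -0.0885325 ] [-0.66955204  0.27633295  0.51716429]
```

View pics/w1.png

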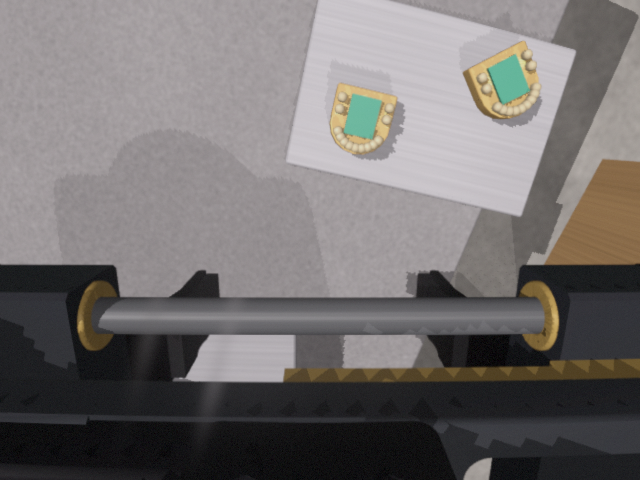

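The wrist view shows only two casts and the gripper, because the moves were refused: every key must be given.

>>> jog_arm --plan '[{"wx": 0,"wy": 0,"wz": 0,"dx": 0.032,"dy": -0.0236,"dz": 0,"hand": 0.087},{"wx": 0,"wy": 0,"wz": 0,"dx": 0.064,"dy": -0.0472,"dz": 0,"hand": 0.087},{"wx": 0,"wy": 0,"wz": 0,"dx": 0.096,"dy": -0.0708,"dz": 0,"hand": 0.087},{"wx": 0,"wy": 0,"wz": 0,"dx": 0.128,"dy": -0.0944,"dz": 0,"hand": 0.087},{"wx": 0,"wy": 0,"wz": 0,"dx": 0.16,"dy": -0.118,"dz": 0,"hand": 0.087}]'

```text
t: 0.62
tcp_pos: [312.0, -429.2, 236.5]
orientation: [0.987, 0.159, -0.0, 0.0]
contact_force: [0.9, -1.0, 1.2]
finger_gap: 0.999
```

>>> jog_arm --plan '[{"wx": 0,"wy": 0,"wz": 0,"dx": 0.032,"dy": -0.0236,"dz": 0,"hand": 0.087},{"wx": 0,"wy": 0,"wz": 0,"dx": 0.064,"dy": -0.0472,"dz": 0,"hand": 0.087},{"wx": 0,"wy": 0,"wz": 0,"dx": 0.096,"dy": -0.0708,"dz": 0,"hand": 0.087},{"wx": 0,"wy": 0,"wz": 0,"dx": 0.128,"dy": -0.0944,"dz": 0,"hand": 0.087},{"wx": 0,"wy": 0,"wz": 0,"dx": 0.16,"dy": -0.118,"dz": 0,"hand": 0.087}]'

```text
t: 1.03
tcp_pos: [426.8, -266.9, 236.7]
orientation: [0.987, 0.159, 0.0, 0.0]
contact_force: [0.4, -0.4, 0.2]
finger_gap: 0.998
```

>>> jog_arm --plan '[{"wx": 0,"wy": 0,"wz": 0,"dx": 0.032,"dy": -0.0236,"dz": 0,"hand": 0.087},{"wx": 0,"wy": 0,"wz": 0,"dx": 0.062,"dy": -0.0472,"dz": 0,"hand": 0.087},{"wx": 0,"wy": 0,"wz": 0,"dx": 0.062,"dy": -0.0472,"dz": 0,"hand": 0.087},{"wx": 0,"wy": 0,"wz": 0,"dx": 0.062,"dy": -0.0472,"dz": 0,"hand": 0.087}]'

```text
t: 1.37
tcp_pos: [471.0, -202.2, 236.5]
orientation: [0.987, 0.162, 0.0, -0.0]
contact_force: [-0.4, -0.0, -0.3]
finger_gap: 0.999
```

Run:
```python
from h import *
d=shot('wrist','w2'); o=readout.get_obs(); print(o['t'],o['tcp_pos'],o['orientation'],o['joint_positions'],o['contact_force'])
```

```text
1.4167 [ 470.09218898 -204.16249202  236.39933413] [ 9.87128678e-01  1.59927859e-01 -2.23318093e-04  5.98761352e-05] [ 0.72268956  0.11172585 -0.42975168  1.73506568  0.04847072  1.3055333
 -0.966992  ] [-1.21188046 -0.9358749  -0.11767448]
```

View pics/w2.png

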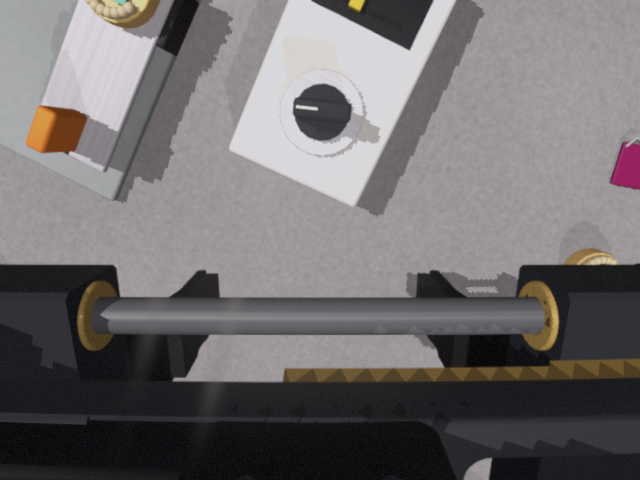

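The knob is at (321,111), its bar lies roughly along image horizontal, i.e. along tool y, the white line runs (297,107)-(317,109), and the pointer is at (357,3). I'll enlarge it for the bar angle.

Run:
```python
from h import *
d=load('w2'); cv2.imwrite('pics/c3.png',cv2.resize(d['pixels'][55:165,260:400],None,fx=5,fy=5,interpolation=cv2.INTER_CUBIC))
for p in[(321,111),(296,107),(350,112)]:print(pt(d,*p,94),pt(d,*p,64))
```

```text
[ 554.22096534 -176.82194706   94.        ] [ 556.24230831 -176.4110451    64.        ]
[ 551.2057118 -159.2377521   94.       ] [ 552.91498738 -157.00695211   64.        ]
[ 560.11081795 -196.47399017   94.        ] [ 562.74173851 -198.09700075   64.        ]
```

View pics/c3.png

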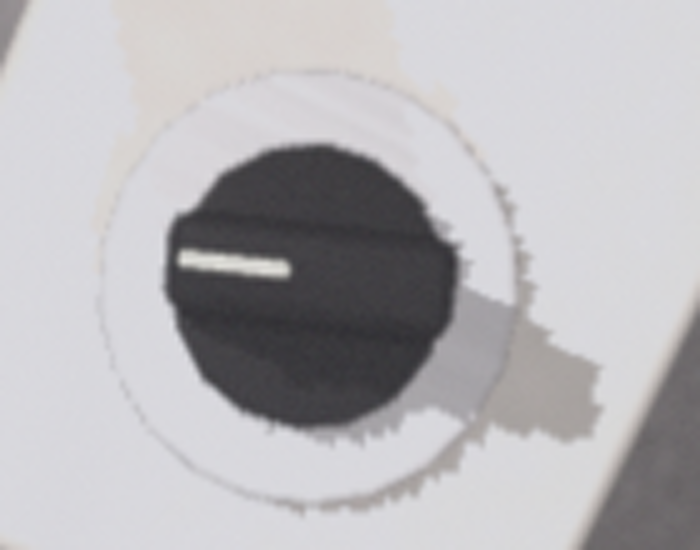

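>>> jog_arm --plan '[{"wx": 0,"wy": 0,"wz": -7,"dx": 0.02,"dy": 0,"dz": 0,"hand": 0.087},{"wx": 0,"wy": 0,"wz": -14,"dx": 0.04,"dy": 0,"dz": 0,"hand": 0.087},{"wx": 0,"wy": 0,"wz": -21,"dx": 0.06,"dy": 0,"dz": 0,"hand": 0.08},{"wx": 0,"wy": 0,"wz": -28,"dx": 0.08,"dy": 0.001,"dz": 0,"hand": 0.07},{"wx": 0,"wy": 0,"wz": -35,"dx": 0.0895,"dy": 0.0014,"dz": 0,"hand": 0.06}]'

```text
t: 1.83
tcp_pos: [556.4, -178.5, 236.1]
orientation: [0.893, 0.451, -0.0, -0.0]
contact_force: [-0.5, 1.1, -0.3]
finger_gap: 0.852
```

>>> jog_arm --plan '[{"wx": 0,"wy": 0,"wz": -7,"dx": 0,"dy": 0,"dz": 0,"hand": 0.05},{"wx": 0,"wy": 0,"wz": -14,"dx": 0,"dy": 0,"dz": 0.01,"hand": 0.05},{"wx": 0,"wy": 0,"wz": -21,"dx": 0,"dy": 0,"dz": 0.03,"hand": 0.05},{"wx": 0,"wy": 0,"wz": -28,"dx": 0,"dy": 0,"dz": 0.05,"hand": 0.05},{"wx": 0,"wy": 0,"wz": -35,"dx": 0,"dy": 0,"dz": 0.07,"hand": 0.05}]'

```text
t: 2.25
tcp_pos: [554.7, -179.9, 165.6]
orientation: [0.716, 0.698, -0.0, 0.0]
contact_force: [0.0, -1.0, 0.3]
finger_gap: 0.587
```

>>> jog_arm --plan '[{"wx": 0,"wy": 0,"wz": -7,"dx": 0,"dy": 0,"dz": 0.02,"hand": 0.05},{"wx": 0,"wy": 0,"wz": -14,"dx": 0,"dy": 0,"dz": 0.03,"hand": 0.05},{"wx": 0,"wy": 0,"wz": -15,"dx": 0,"dy": 0,"dz": 0.03,"hand": 0.05},{"wx": 0,"wy": 0,"wz": -15,"dx": 0,"dy": 0,"dz": 0.03,"hand": 0.05}]'

```text
t: 2.58
tcp_pos: [554.7, -179.2, 136.2]
orientation: [0.622, 0.783, -0.0, -0.0]
contact_force: [-0.6, 0.2, 0.1]
finger_gap: 0.577
```

```bash
cat >> h.py <<'E'
def st(*tgt):
    o=readout.get_obs(); r=R.from_quat(o['orientation']); np.set_printoptions(precision=4,suppress=True)
    print(o['t'],o['tcp_pos'],'yaw x',np.degrees(np.arctan2(*r.as_matrix()[[1,0],0])),'z',r.as_matrix()[:,2],'\nj',o['joint_positions'],'F',o['contact_force'],'M',o['moment'],o['finger_gap']*87)
    if tgt: print('tool delta',r.inv().apply(np.array(tgt)-o['tcp_pos']))
    return o
E
python3 -c "
from h import *
st(555.5,-177.3,82)"
```

```text
2.5833 [ 554.6887 -179.1849  136.2465] yaw x 103.07016833847702 z [-0.0012 -0.     -1.    ] 
j [ 0.7404  0.3853 -0.6202  1.6713  0.2404  1.1635  0.2867] F [-0.5566  0.1859  0.057 ] M [ 0.0295 -0.1269 -0.0434] 50.16137676172665
tool delta [ 1.6377  1.281  54.2455]
```

>>> jog_arm --plan '[{"wx": 0,"wy": 0,"wz": 0,"dx": 0.0016,"dy": 0.0013,"dz": 0.03,"hand": 0.05},{"wx": 0,"wy": 0,"wz": 0,"dx": 0.0016,"dy": 0.0013,"dz": 0.054,"hand": 0.05},{"wx": 0,"wy": 0,"wz": 0,"dx": 0.0016,"dy": 0.0013,"dz": 0.054,"hand": 0.05},{"wx": 0,"wy": 0,"wz": 0,"dx": 0.0016,"dy": 0.0013,"dz": 0.054,"hand": 0.0},{"wx": 0,"wy": 0,"wz": 0,"dx": 0.0016,"dy": 0.0013,"dz": 0.054,"hand": 0.0}]'

```text
t: 3.0
tcp_pos: [557.4, -176.4, 84.6]
orientation: [0.621, 0.784, 0.0, 0.001]
contact_force: [0.7, -0.6, -0.1]
finger_gap: 0.494
```

>>> jog_arm --plan '[{"wx": 0,"wy": 0,"wz": 0,"dx": 0,"dy": 0,"dz": 0,"hand": 0.0},{"wx": 0,"wy": 0,"wz": 0,"dx": 0,"dy": 0,"dz": 0,"hand": 0.0},{"wx": 0,"wy": 0,"wz": 0,"dx": 0,"dy": 0,"dz": 0,"hand": 0.0}]'

```text
t: 3.25
tcp_pos: [557.0, -176.0, 83.7]
orientation: [0.621, 0.784, 0.0, 0.001]
contact_force: [0.1, 0.1, 0.7]
finger_gap: 0.28
```

```bash
python3 -c "
from h import *
st()"
```

```text
3.25 [ 556.9929 -176.0058   83.7111] yaw x 103.29036721630786 z [ 0.0016 -0.0008 -1.    ] 
j [ 0.7185  0.4442 -0.6042  1.7171  0.2831  1.0668  0.2539] F [0.1427 0.1362 0.7112] M [ 0.0343 -0.118  -0.008 ] 24.34282083087208
```

>>> jog_arm --plan '[{"wx": 0,"wy": 0,"wz": 0,"dx": 0,"dy": 0,"dz": 0,"hand": 0.0},{"wx": 0,"wy": 0,"wz": 0,"dx": 0,"dy": 0,"dz": 0,"hand": 0.0},{"wx": 0,"wy": 0,"wz": 0,"dx": 0,"dy": 0,"dz": 0,"hand": 0.0},{"wx": 0,"wy": 0,"wz": 0,"dx": 0,"dy": 0,"dz": 0,"hand": 0.0}]'

```text
t: 3.58
tcp_pos: [554.8, -176.6, 82.9]
orientation: [0.621, 0.784, -0.002, -0.001]
contact_force: [-9.9, -1.0, 8.5]
finger_gap: 0.155
```

```bash
python3 -c "
from h import *
st()"
```

```text
3.5833 [ 554.7621 -176.6037   82.8798] yaw x 103.25609655473616 z [-0.0035 -0.0012 -1.    ] 
j [ 0.719   0.4443 -0.6033  1.7187  0.2837  1.07    0.254 ] F [-9.9143 -1.0325  8.5377] M [-0.2267  2.1377 -0.0614] 13.501679277627645
```

>>> jog_arm --plan '[{"wx": 0,"wy": 0,"wz": 6,"dx": 0,"dy": -0.001,"dz": 0,"hand": 0.0},{"wx": 0,"wy": 0,"wz": 12,"dx": 0,"dy": -0.001,"dz": 0,"hand": 0.0},{"wx": 0,"wy": 0,"wz": 18,"dx": 0,"dy": -0.001,"dz": 0,"hand": 0.0},{"wx": 0,"wy": 0,"wz": 24,"dx": 0,"dy": -0.001,"dz": 0,"hand": 0.0},{"wx": 0,"wy": 0,"wz": 30,"dx": 0,"dy": -0.001,"dz": 0,"hand": 0.0}]'

```text
t: 4.0
tcp_pos: [555.0, -176.6, 83.0]
orientation: [0.804, 0.595, -0.001, 0.0]
contact_force: [-1.7, -0.1, 3.3]
finger_gap: 0.156
```

```bash
python3 -c "
from h import *
st()"
```

```text
4.0 [ 555.0096 -176.6061   82.9617] yaw x 72.99080958050928 z [-0.0007 -0.0009 -1.    ] 
j [ 0.6465  0.4228 -0.5099  1.7243  0.2334  1.0555 -0.2387] F [-1.7305 -0.1359  3.3308] M [-0.3132  0.6559 -0.0213] 13.59456376209074
```

>>> jog_arm --plan '[{"wx": 0,"wy": 0,"wz": 7,"dx": 0,"dy": 0,"dz": 0,"hand": 0.0},{"wx": 0,"wy": 0,"wz": 14,"dx": 0,"dy": 0,"dz": 0,"hand": 0.0},{"wx": 0,"wy": 0,"wz": 21,"dx": 0,"dy": 0,"dz": 0,"hand": 0.0},{"wx": 0,"wy": 0,"wz": 28,"dx": 0,"dy": 0,"dz": 0,"hand": 0.0},{"wx": 0,"wy": 0,"wz": 35,"dx": 0,"dy": 0,"dz": 0,"hand": 0.0}]'

```text
t: 4.42
tcp_pos: [555.3, -176.8, 82.9]
orientation: [0.946, 0.325, -0.0, 0.001]
contact_force: [-1.2, -3.0, 1.3]
finger_gap: 0.157
```

>>> jog_arm --plan '[{"wx": 0,"wy": 0,"wz": 7,"dx": 0,"dy": 0,"dz": 0,"hand": 0.0},{"wx": 0,"wy": 0,"wz": 14,"dx": 0,"dy": 0,"dz": 0,"hand": 0.0},{"wx": 0,"wy": 0,"wz": 21,"dx": 0,"dy": 0,"dz": 0,"hand": 0.0},{"wx": 0,"wy": 0,"wz": 28,"dx": 0,"dy": 0,"dz": 0,"hand": 0.0},{"wx": 0,"wy": 0,"wz": 35,"dx": 0,"dy": 0,"dz": 0,"hand": 0.0}]'

```text
t: 4.83
tcp_pos: [555.4, -177.1, 83.0]
orientation: [1.0, 0.026, 0.0, 0.001]
contact_force: [-0.0, -4.1, 0.2]
finger_gap: 0.161
```

```bash
python3 -c "
from h import *
st()
a=shot('wrist','w3'); b=shot('scene','s3')
print(px(a,(664,-188,56)),px(b,(664,-188,56)))
u,v=map(int,px(b,(664,-188,56)))
w=cv2.resize(b['pixels'][v-20:v+20,u-27:u+27],None,fx=11,fy=11,interpolation=cv2.INTER_CUBIC)
w=cv2.resize(w,(594,440));cv2.imwrite('pics/c4.png',np.hstack([w[:, :390],cv2.resize(a['pixels'][:],(400,300))[:].repeat(1,0) if 0 else cv2.copyMakeBorder(cv2.resize(a['pixels'],(400,300)),0,140,0,0,cv2.BORDER_CONSTANT)]))
"
```

```text
4.8333 [ 555.3967 -177.1477   82.969 ] yaw x 2.9277931815284832 z [ 0.0004 -0.0015 -1.    ] 
j [ 0.4782  0.3911 -0.3008  1.7334  0.1333  1.0362 -1.3889] F [-0.0437 -4.0952  0.2376] M [-0.7364  0.1619 -0.0174] 13.975308164995182
(np.float64(357.9526560024485), np.float64(37.85438808209156)) (np.float64(264.1105767298978), np.float64(277.3892317370129))
```

View pics/c4.png

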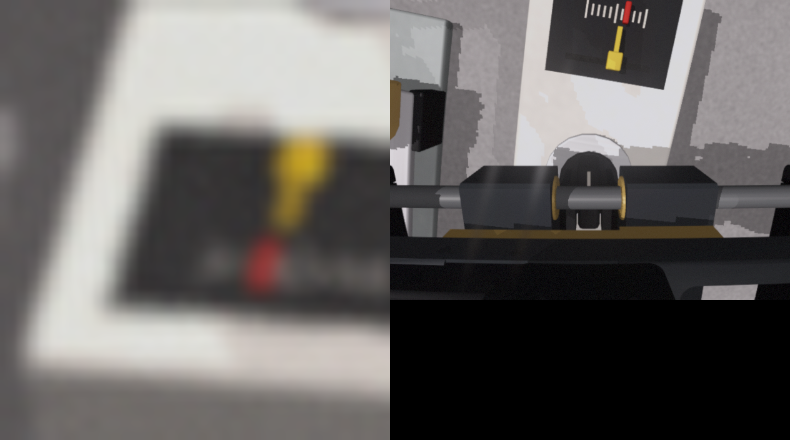

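```bash
cat >> h.py <<'E'
def ptr(f):
    d=load(f); hsv=cv2.cvtColor(d['pixels'],cv2.COLOR_BGR2HSV)[:170,200:460]; out={}
    for n,m in dict(y=cv2.inRange(hsv,(22,150,90),(35,255,255)),r=cv2.inRange(hsv,(0,150,90),(8,255,255))|cv2.inRange(hsv,(172,150,90),(180,255,255))).items():
        k,l,s,c=cv2.connectedComponentsWithStats(m); i=1+s[1:,4].argmax(); v,u=np.where(l==i)
        out[n]=np.array([pt(d,a+200,b,56)[:2] for a,b in zip(u,v)]); print(n,len(u),u.mean()+200,v.mean(),out[n].mean(0))
    def ax(P): 
        e=np.linalg.eigh(np.cov(P.T))[1][:,1]; return e*np.sign(e[0])
    ey=ax(out['y']);er=ax(out['r']); print('axes deg',[np.degrees(np.arctan2(e[1],e[0])) for e in(ey,er)])
    for a in(ey,er,np.array([np.cos(np.radians(-6.8)),np.sin(np.radians(-6.8))])):
        n=np.array([-a[1],a[0]]); 
        Y=out['y'];t=Y@a; tip=Y[t>np.quantile(t,.7)]
        print('tab-pointer along box y: centroid',(out['r'].mean(0)-Y.mean(0))@n,'tip',(out['r'].mean(0)-tip.mean(0))@n,'lens',np.ptp(out['r']@a),np.ptp(out['r']@n))
E
python3 -c "
from h import *
ptr('w3')"
```

```text
y 1074 360.6154562383613 85.28957169459963 [ 645.49662586 -190.41961946]
r 355 379.1070422535211 19.138028169014085 [ 671.56698337 -196.10344914]
axes deg [np.float64(-6.753158572736964), np.float64(-6.359905829420621)]
tab-pointer along box y: centroid -2.5787259414848753 tip -2.5956813044170257 lens 13.90574330131983 4.06552265648385
tab-pointer along box y: centroid -2.7609450697745066 tip -2.707814882446333 lens 13.901660007779242 4.031477142807503
tab-pointer along box y: centroid -2.5570130499765553 tip -2.5823165089740985 lens 13.906186016277502 4.070253542334598
```

The view from the wrist shows the pointer (about (361,85)) still to the left of the red tab (about (379,19)): 2.58 mm to go, which is 18.5°.

>>> jog_arm --plan '[{"wx": 0,"wy": 0,"wz": 6,"dx": 0,"dy": 0,"dz": 0,"hand": 0.0},{"wx": 0,"wy": 0,"wz": 12,"dx": 0,"dy": 0,"dz": 0,"hand": 0.0},{"wx": 0,"wy": 0,"wz": 18.5,"dx": 0,"dy": 0,"dz": 0,"hand": 0.0},{"wx": 0,"wy": 0,"wz": 18.5,"dx": 0,"dy": 0,"dz": 0,"hand": 0.0}]'

```text
t: 5.27
tcp_pos: [555.3, -177.3, 82.9]
orientation: [0.991, -0.134, 0.0, 0.001]
contact_force: [-0.9, -5.0, 2.2]
finger_gap: 0.158
```

```bash
python3 -c "
from h import *
st();shot('wrist','w4');ptr('w4')"
```

```text
5.2667 [ 555.3356 -177.3284   82.9124] yaw x -15.36758475874781 z [ 0.0002 -0.0017 -1.    ] 
j [ 0.4347  0.3856 -0.2475  1.736   0.1094  1.0328 -1.6905] F [-0.9313 -5.046   2.1582] M [-1.1386  0.2927 -0.021 ] 13.780794552805796
y 1038 298.1820809248555 81.34296724470134 [ 645.1577 -193.0767]
r 309 288.7443365695793 15.268608414239482 [ 670.7858 -196.4378]
axes deg [np.float64(-6.479011828208684), np.float64(-5.534541029413485)]
tab-pointer along box y: centroid -0.4478046947621986 tip -0.434842590475333 lens 12.389942760309054 4.087039773149783
tab-pointer along box y: centroid -0.8737339617149795 tip -0.6944478860516805 lens 12.407062743177107 4.135566190199114
tab-pointer along box y: centroid -0.3030147235249705 tip -0.3465826078750804 lens 12.383357580996972 4.124710824736184
```

>>> jog_arm --plan '[{"wx": 0,"wy": 0,"wz": 2.6,"dx": 0,"dy": 0,"dz": 0,"hand": 0.0},{"wx": 0,"wy": 0,"wz": 2.6,"dx": 0,"dy": 0,"dz": 0,"hand": 0.0},{"wx": 0,"wy": 0,"wz": 2.6,"dx": 0,"dy": 0,"dz": 0,"hand": 0.0}]'

```text
t: 5.57
tcp_pos: [555.4, -177.3, 82.9]
orientation: [0.988, -0.153, 0.0, 0.001]
contact_force: [-0.9, -5.7, 3.1]
finger_gap: 0.156
```

```bash
python3 -c "
from h import *
st();shot('wrist','w5');ptr('w5')"
```

```text
5.5667 [ 555.3545 -177.3499   82.9318] yaw x -17.564315770411188 z [ 0.0003 -0.0017 -1.    ] 
j [ 0.4295  0.385  -0.2412  1.7362  0.1065  1.0324 -1.7267] F [-0.9216 -5.6782  3.127 ] M [-1.0904  0.316  -0.0205] 13.61145407422467
y 1038 290.60308285163774 82.21965317919076 [ 645.1055 -193.3643]
r 323 277.76780185758514 15.811145510835914 [ 671.1205 -196.5299]
axes deg [np.float64(-6.42623847867761), np.float64(-4.813188324444493)]
tab-pointer along box y: centroid -0.23402162694500978 tip -0.2064845097331011 lens 12.954799440178817 4.11902106807463
tab-pointer along box y: centroid -0.9716044505961882 tip -0.662186827503749 lens 12.986588931688743 4.124054461514135
tab-pointer along box y: centroid -0.06306771099651379 tip -0.10085669785710909 lens 12.945967241030303 4.156843993725602
```

>>> jog_arm --plan '[{"wx": 0,"wy": 0,"wz": 1,"dx": 0,"dy": 0,"dz": 0,"hand": 0.0},{"wx": 0,"wy": 0,"wz": 1,"dx": 0,"dy": 0,"dz": 0,"hand": 0.0},{"wx": 0,"wy": 0,"wz": 1,"dx": 0,"dy": 0,"dz": 0,"hand": 0.06},{"wx": 0,"wy": 0,"wz": 1,"dx": 0,"dy": 0,"dz": 0,"hand": 0.06},{"wx": 0,"wy": 0,"wz": 1,"dx": 0,"dy": 0,"dz": 0,"hand": 0.06}]'

```text
t: 6.03
tcp_pos: [555.5, -175.3, 82.5]
orientation: [0.987, -0.162, -0.0, -0.0]
contact_force: [0.9, -0.5, 0.5]
finger_gap: 0.305
```

>>> jog_arm --plan '[{"wx": 0,"wy": 0,"wz": 0,"dx": 0,"dy": 0,"dz": -0.02,"hand": 0.06},{"wx": 0,"wy": 0,"wz": 0,"dx": 0,"dy": 0,"dz": -0.05,"hand": 0.06},{"wx": 0,"wy": 0,"wz": -5,"dx": -0.02,"dy": 0,"dz": -0.08,"hand": 0.06},{"wx": 0,"wy": 0,"wz": -10,"dx": -0.04,"dy": 0,"dz": -0.11,"hand": 0.06},{"wx": 0,"wy": 0,"wz": -10,"dx": -0.06,"dy": 0,"dz": -0.13,"hand": 0.06}]'

```text
t: 6.45
tcp_pos: [498.7, -155.8, 215.1]
orientation: [0.997, -0.072, 0.001, 0.0]
contact_force: [0.9, -0.4, 0.3]
finger_gap: 0.65
```

>>> jog_arm --plan '[{"wx": 0,"wy": 0,"wz": 0,"dx": -0.02,"dy": -0.03,"dz": 0,"hand": 0.06},{"wx": 0,"wy": 0,"wz": 0,"dx": -0.03,"dy": -0.06,"dz": 0,"hand": 0.06},{"wx": 0,"wy": 0,"wz": 0,"dx": -0.04,"dy": -0.08,"dz": 0,"hand": 0.06},{"wx": 0,"wy": 0,"wz": 0,"dx": -0.04,"dy": -0.08,"dz": 0,"hand": 0.06},{"wx": 0,"wy": 0,"wz": 0,"dx": -0.04,"dy": -0.08,"dz": 0,"hand": 0.06}]'

```text
t: 6.87
tcp_pos: [471.2, -70.2, 212.8]
orientation: [0.997, -0.074, 0.0, 0.0]
contact_force: [0.2, -0.6, 0.2]
finger_gap: 0.685
```

```bash
python3 -c "
from h import *
st();shot('wrist','w6');ptr('w6')"
```

```text
6.8667 [471.1887 -70.1535 212.7969] yaw x -8.536496556825865 z [ 0.0005 -0.0004 -1.    ] 
j [ 0.4007  0.0395 -0.355   1.8566  0.0148  1.2475 -1.6785] F [ 0.199  -0.6084  0.2354] M [-0.0119  0.0087 -0.0245] 59.55416688699302Traceback (most recent call last):
  File "<string>", line 3, in <module>
    st();shot('wrist','w6');ptr('w6')
                            ~~~^^^^^^
  File "h.py", line 26, in ptr
    k,l,s,c=cv2.connectedComponentsWithStats(m); i=1+s[1:,4].argmax(); v,u=np.where(l==i)
                                                     ~~~~~~~~~~~~~~^^
ValueError: attempt to get argmax of an empty sequence
```

View pics/w6.png

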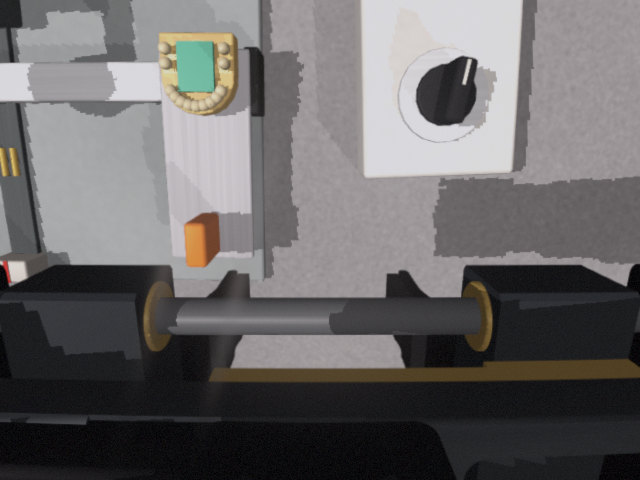

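Box and knob are undisturbed, the rail's edges lie square with the picture so the tool yaw matches the rail, the grip's top is about (196,243) and the index block's red line is at about (5,268). The pointer is out of view; I'll go forward 80 mm to recheck it.

>>> jog_arm --plan '[{"wx": 0,"wy": 0,"wz": 0,"dx": 0.035,"dy": 0.02,"dz": -0.01,"hand": 0.06},{"wx": 0,"wy": 0,"wz": 0,"dx": 0.07,"dy": 0.04,"dz": -0.02,"hand": 0.06},{"wx": 0,"wy": 0,"wz": 0,"dx": 0.09,"dy": 0.06,"dz": -0.03,"hand": 0.06},{"wx": 0,"wy": 0,"wz": 0,"dx": 0.09,"dy": 0.06,"dz": -0.03,"hand": 0.06},{"wx": 0,"wy": 0,"wz": 0,"dx": 0.09,"dy": 0.06,"dz": -0.03,"hand": 0.06}]'

```text
t: 7.33
tcp_pos: [551.6, -146.9, 241.9]
orientation: [0.997, -0.078, -0.0, -0.0]
contact_force: [-1.1, 0.7, -0.5]
finger_gap: 0.691
```

```bash
python3 -c "
from h import *
d=load('w6'); g=pt(d,196.5,243,87); print('grip',g,'red',pt(d,5,268,42))
st(g[0],g[1],71)
d=shot('wrist','w7');cv2.imwrite('pics/c7.png',cv2.resize(d['pixels'][0:260,250:550],(690,598)))
d['pixels'][:,:200]=0
ptr('w7')"
```

```text
grip [479.23936534  17.5730063   87.        ] red [472.91920106 207.17181579  42.        ]
7.3333 [ 551.5766 -146.9443  241.8989] yaw x -8.948658968503095 z [-0.0006  0.0003 -1.    ] 
j [ 0.4347  0.2274 -0.2975  1.5882  0.0678  1.3369 -1.5983] F [-1.1271  0.7328 -0.4723] M [0.0423 0.0945 0.0401] 60.119040724648166
tool delta [ -96.9313 -151.2347  170.9896]
y 279 356.9641577060932 98.40501792114695 [ 644.8062 -193.3561]
r 97 355.8659793814433 62.45360824742268 [ 672.0116 -196.2143]
axes deg [np.float64(-5.819229138208319), np.float64(-5.60822389468677)]
tab-pointer along box y: centroid -0.08511600874411969 tip -0.06821669429400216 lens 13.571783463429142 4.083806250993291
tab-pointer along box y: centroid -0.1858565965872726 tip -0.1335704101769932 lens 13.578650973267713 4.096694520259533
tab-pointer along box y: centroid 0.3831284150698698 tip 0.2355511000057835 lens 13.537448081594107 4.023176227317634
```

View pics/c7.png

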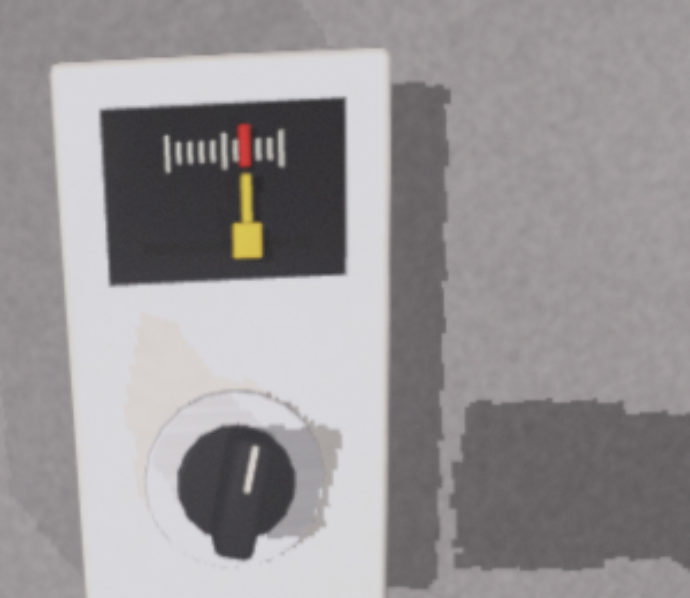

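Pointer and red tab are in line: in the crop the tab is at (245,145) and the pointer tip at (246,177). The measured offset is about 0.1 mm. Next is the carriage grip.

>>> jog_arm --plan '[{"wx": 0,"wy": 0,"wz": 0,"dx": -0.02,"dy": -0.03,"dz": 0.0,"hand": 0.06},{"wx": 0,"wy": 0,"wz": 0,"dx": -0.04,"dy": -0.061,"dz": 0.01,"hand": 0.06},{"wx": 0,"wy": 0,"wz": 0,"dx": -0.06,"dy": -0.092,"dz": 0.02,"hand": 0.06},{"wx": 0,"wy": 0,"wz": 0,"dx": -0.08,"dy": -0.123,"dz": 0.03,"hand": 0.06},{"wx": 0,"wy": 0,"wz": 0,"dx": -0.0988,"dy": -0.152,"dz": 0.04,"hand": 0.06}]'

```text
t: 7.8
tcp_pos: [474.7, 22.9, 201.8]
orientation: [0.997, -0.076, -0.0, 0.0]
contact_force: [1.1, -0.4, 0.3]
finger_gap: 0.69
```

>>> jog_arm --plan '[{"wx": 0,"wy": 0,"wz": 0,"dx": 0,"dy": 0,"dz": 0.03,"hand": 0.06},{"wx": 0,"wy": 0,"wz": 0,"dx": 0,"dy": 0,"dz": 0.06,"hand": 0.06},{"wx": 0,"wy": 0,"wz": 0,"dx": 0,"dy": 0,"dz": 0.09,"hand": 0.06},{"wx": 0,"wy": 0,"wz": 0,"dx": 0,"dy": 0,"dz": 0.09,"hand": 0.06}]'

```text
t: 8.13
tcp_pos: [472.4, 20.9, 107.6]
orientation: [0.997, -0.076, -0.004, 0.001]
contact_force: [-1.1, 0.1, -1.7]
finger_gap: 0.692
```

```bash
python3 -c "
from h import *
st(477.5,18.5,63)"
```

```text
8.1333 [472.3891  20.9319 107.5571] yaw x -8.687135993115179 z [-0.0083 -0.0004 -1.    ] 
j [ 0.2711  0.1555 -0.4381  1.977   0.0755  1.0331 -1.924 ] F [-1.0913  0.1242 -1.7195] M [0.0168 0.1335 0.0093] 60.244916482550416
tool delta [ 5.7821  1.5581 44.5142]
```

>>> jog_arm --plan '[{"wx": 0,"wy": 0,"wz": 0,"dx": 0.005,"dy": 0.0015,"dz": 0.02,"hand": 0.06},{"wx": 0,"wy": 0,"wz": 0,"dx": 0.005,"dy": 0.0015,"dz": 0.044,"hand": 0.06},{"wx": 0,"wy": 0,"wz": 0,"dx": 0.005,"dy": 0.0015,"dz": 0.044,"hand": 0.06},{"wx": 0,"wy": 0,"wz": 0,"dx": 0.005,"dy": 0.0015,"dz": 0.044,"hand": 0.06}]'

```text
t: 8.47
tcp_pos: [480.7, 18.7, 69.1]
orientation: [0.997, -0.076, -0.001, 0.0]
contact_force: [0.0, 0.5, 0.6]
finger_gap: 0.69
```

```bash
python3 -c "
from h import *
st(477.5,18.5,63);d=shot('side','s8');cv2.imwrite('pics/c8.png',cv2.resize(d['pixels'][160:310,200:400],(800,600)))"
```

```text
8.4667 [480.7451  18.7253  69.1312] yaw x -8.751152909901203 z [-0.0016  0.0001 -1.    ] 
j [ 0.2618  0.2227 -0.43    1.9954  0.1132  0.9477 -1.9486] F [0.0244 0.5462 0.6001] M [ 0.074  -0.0253 -0.0096] 60.022254889730895
tool delta [-3.1632  0.7155  6.1364]
```

View pics/c8.png

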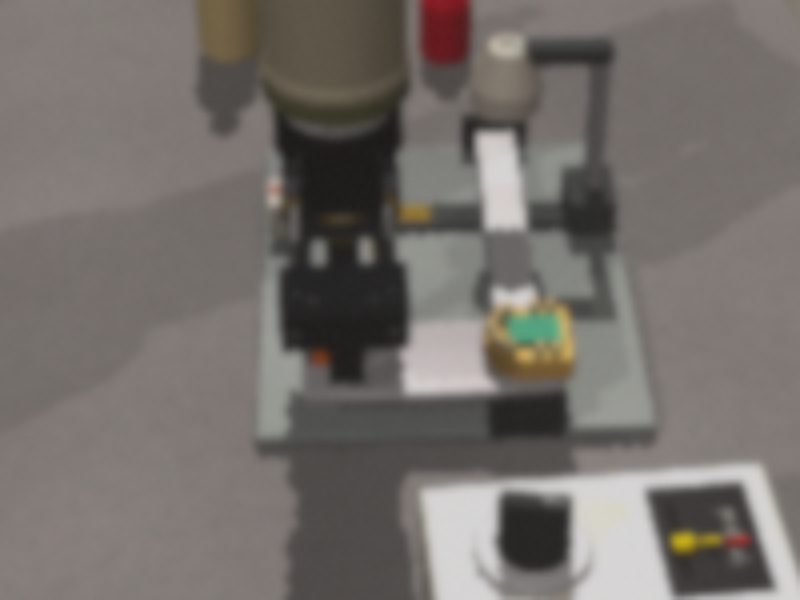

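```bash
python3 -c "
from h import *
q=load('side0')
for P in [(480.7,18.7,87),(480.7,18.7,66),(475,-16,60),(475,-16,70),(469,18.7,87)]: print(P,px(q,P), (np.array(px(q,P))-[200,160])*4, (np.array(px(q,P))-[250,160])*3.3)"
```

```text
(480.7, 18.7, 87) (np.float64(284.91077491747956), np.float64(236.0867209552398)) [339.64309967 304.34688382] [115.20555723 251.08617915]
(480.7, 18.7, 66) (np.float64(285.15009954657876), np.float64(242.3829399547543)) [340.60039819 329.53175982] [115.9953285  271.86370185]
(475, -16, 60) (np.float64(285.38845894886066), np.float64(253.36509307725512)) [341.5538358  373.46037231] [116.78191453 308.10480715]
(475, -16, 70) (np.float64(285.2737219299465), np.float64(250.38825366066135)) [341.09488772 361.55301464] [116.40328237 298.28123708]
(469, 18.7, 87) (np.float64(280.33061182407175), np.float64(236.70424142284122)) [321.3224473  306.81696569] [100.09101902 253.1239967 ]
```

The finger is in front of the grip (about (346,365) in the crop), with a little orange showing to its left. That matches the calibration to about 3 mm. I'll lower the last 6 mm and close.

>>> jog_arm --plan '[{"wx": 0,"wy": 0,"wz": 0,"dx": -0.003,"dy": 0.0007,"dz": 0.006,"hand": 0.06},{"wx": 0,"wy": 0,"wz": 0,"dx": -0.003,"dy": 0.0007,"dz": 0.006,"hand": 0.0},{"wx": 0,"wy": 0,"wz": 0,"dx": -0.003,"dy": 0.0007,"dz": 0.006,"hand": 0.0},{"wx": 0,"wy": 0,"wz": 0,"dx": -0.003,"dy": 0.0007,"dz": 0.006,"hand": 0.0},{"wx": 0,"wy": 0,"wz": 0,"dx": -0.003,"dy": 0.0007,"dz": 0.006,"hand": 0.0}]'

```text
t: 8.93
tcp_pos: [478.6, 18.3, 63.0]
orientation: [0.997, -0.077, 0.0, 0.0]
contact_force: [-0.3, -0.6, -0.3]
finger_gap: 0.466
```

>>> jog_arm --plan '[{"wx": 0,"wy": 0,"wz": 0,"dx": 0,"dy": 0,"dz": 0,"hand": 0.0},{"wx": 0,"wy": 0,"wz": 0,"dx": 0,"dy": 0,"dz": 0,"hand": 0.0},{"wx": 0,"wy": 0,"wz": 0,"dx": 0,"dy": 0,"dz": 0,"hand": 0.0},{"wx": 0,"wy": 0,"wz": 0,"dx": 0,"dy": 0,"dz": 0,"hand": 0.0},{"wx": 0,"wy": 0,"wz": 0,"dx": 0,"dy": 0,"dz": 0,"hand": 0.0}]'

```text
t: 9.35
tcp_pos: [478.4, 19.1, 62.6]
orientation: [0.997, -0.076, 0.0, -0.0]
contact_force: [0.8, 4.4, -0.9]
finger_gap: 0.183
```

```bash
python3 -c "
from h import *
st()"
```

```text
9.35 [478.4459  19.1075  62.5843] yaw x -8.764239565012176 z [ 0.0004  0.0009 -1.    ] 
j [ 0.2611  0.2267 -0.43    2.0074  0.1161  0.9302 -1.9524] F [ 0.837   4.3839 -0.94  ] M [ 0.8461 -0.1727 -0.3371] 15.915323578773467
```

>>> jog_arm --plan '[{"wx": 0,"wy": 0,"wz": 0,"dx": 0,"dy": -0.01,"dz": 0,"hand": 0.0},{"wx": 0,"wy": 0,"wz": 0,"dx": 0,"dy": -0.025,"dz": 0,"hand": 0.0},{"wx": 0,"wy": 0,"wz": 0,"dx": 0,"dy": -0.04,"dz": 0,"hand": 0.0},{"wx": 0,"wy": 0,"wz": 0,"dx": 0,"dy": -0.05,"dz": 0,"hand": 0.0},{"wx": 0,"wy": 0,"wz": 0,"dx": 0,"dy": -0.05,"dz": 0,"hand": 0.0}]'

```text
t: 9.77
tcp_pos: [486.4, 66.8, 62.5]
orientation: [0.997, -0.077, 0.0, 0.001]
contact_force: [-0.7, -11.5, 4.9]
finger_gap: 0.183
```

```bash
cat >> h.py <<'E'
def rail(show=True):
    o=readout.get_obs(); u=np.array([.1523,.9883,0]); g=np.array([478.45,19.11,0]); d=o['tcp_pos']-g
    print('s',round(d@u,2),'lat',round(d@np.array([.9883,-.1523,0]),2),'z',o['tcp_pos'][2],'F along',round(o['contact_force']@u,2),'F',o['contact_force'],'gap',o['finger_gap']*87,'t',o['t'],'j',o['joint_positions'].round(2))
E
python3 -c "
from h import *
rail()"
```

```text
s 48.33 lat 0.58 z 62.541668369736364 F along -11.49 F [ -0.66989396 -11.51877878   4.87384731] gap 15.905616429175353 t 9.7667 j [ 0.18  0.26 -0.46  1.98  0.14  0.94 -2.07]
```

>>> jog_arm --plan '[{"wx": 0,"wy": 0,"wz": 0,"dx": 0,"dy": -0.01,"dz": 0,"hand": 0.0},{"wx": 0,"wy": 0,"wz": 0,"dx": 0,"dy": -0.025,"dz": 0,"hand": 0.0},{"wx": 0,"wy": 0,"wz": 0,"dx": 0,"dy": -0.04,"dz": 0,"hand": 0.0},{"wx": 0,"wy": 0,"wz": 0,"dx": 0,"dy": -0.055,"dz": 0,"hand": 0.0},{"wx": 0,"wy": 0,"wz": 0,"dx": 0,"dy": -0.07,"dz": 0,"hand": 0.0}]'

```text
t: 10.18
tcp_pos: [497.6, 133.5, 62.6]
orientation: [0.997, -0.078, 0.0, 0.002]
contact_force: [2.8, -14.1, 2.9]
finger_gap: 0.182
```

>>> jog_arm --plan '[{"wx": 0,"wy": 0,"wz": 0,"dx": 0,"dy": -0.01,"dz": 0,"hand": 0.0},{"wx": 0,"wy": 0,"wz": 0,"dx": 0,"dy": -0.02,"dz": 0,"hand": 0.0},{"wx": 0,"wy": 0,"wz": 0,"dx": 0,"dy": -0.03,"dz": 0,"hand": 0.0},{"wx": 0,"wy": 0,"wz": 0,"dx": 0,"dy": -0.04,"dz": 0,"hand": 0.0},{"wx": 0,"wy": 0,"wz": 0,"dx": 0,"dy": -0.04,"dz": 0,"hand": 0.0}]'

```text
t: 10.6
tcp_pos: [504.4, 174.3, 62.6]
orientation: [0.997, -0.078, 0.001, 0.002]
contact_force: [4.5, -11.7, 4.7]
finger_gap: 0.18
```

```bash
python3 -c "
from h import *
rail()"
```

```text
s 157.35 lat 2.0 z 62.55895379527919 F along -10.84 F [  4.53065113 -11.67030836   4.65858781] gap 15.62304882859632 t 10.6 j [ 0.01  0.35 -0.5   1.87  0.2   0.97 -2.3 ]
```

>>> jog_arm --plan '[{"wx": 0,"wy": 0,"wz": 0,"dx": 0.001,"dy": -0.005,"dz": 0,"hand": 0.0},{"wx": 0,"wy": 0,"wz": 0,"dx": 0.001,"dy": -0.01,"dz": 0,"hand": 0.0},{"wx": 0,"wy": 0,"wz": 0,"dx": 0.001,"dy": -0.01,"dz": 0,"hand": 0.0},{"wx": 0,"wy": 0,"wz": 0,"dx": 0.001,"dy": -0.01,"dz": 0,"hand": 0.0}]'

```text
t: 10.93
tcp_pos: [505.9, 183.0, 62.5]
orientation: [0.997, -0.078, 0.0, 0.002]
contact_force: [-0.6, -11.5, 6.6]
finger_gap: 0.181
```

>>> jog_arm --plan '[{"wx": 0,"wy": 0,"wz": 0,"dx": 0,"dy": -0.002,"dz": 0,"hand": 0.0},{"wx": 0,"wy": 0,"wz": 0,"dx": 0,"dy": -0.002,"dz": 0,"hand": 0.0},{"wx": 0,"wy": 0,"wz": 0,"dx": 0,"dy": -0.002,"dz": 0,"hand": 0.0}]'

```text
t: 11.18
tcp_pos: [506.2, 184.7, 62.5]
orientation: [0.997, -0.078, 0.0, 0.002]
contact_force: [-0.7, -11.2, 5.9]
finger_gap: 0.184
```

>>> jog_arm --plan '[{"wx": 0,"wy": 0,"wz": 0,"dx": 0,"dy": -0.002,"dz": 0,"hand": 0.0},{"wx": 0,"wy": 0,"wz": 0,"dx": 0,"dy": -0.002,"dz": 0,"hand": 0.0},{"wx": 0,"wy": 0,"wz": 0,"dx": 0,"dy": -0.002,"dz": 0,"hand": 0.0}]'

```text
t: 11.43
tcp_pos: [506.5, 186.6, 62.6]
orientation: [0.997, -0.078, 0.0, 0.002]
contact_force: [-1.5, -11.3, 6.3]
finger_gap: 0.179
```

>>> jog_arm --plan '[{"wx": 0,"wy": 0,"wz": 0,"dx": 0,"dy": -0.002,"dz": 0,"hand": 0.0},{"wx": 0,"wy": 0,"wz": 0,"dx": 0,"dy": -0.002,"dz": 0,"hand": 0.0},{"wx": 0,"wy": 0,"wz": 0,"dx": 0,"dy": -0.002,"dz": 0,"hand": 0.0}]'

```text
t: 11.68
tcp_pos: [506.8, 188.6, 62.6]
orientation: [0.997, -0.078, 0.0, 0.002]
contact_force: [-0.7, -11.5, 6.5]
finger_gap: 0.185
```

```bash
python3 -c "
from h import *
rail()"
```

```text
s 171.78 lat 2.23 z 62.551192746370695 F along -11.51 F [ -0.67042847 -11.54064527   6.53126459] gap 16.13829956079341 t 11.6833 j [-0.02  0.36 -0.5   1.85  0.21  0.98 -2.33]
```

>>> jog_arm --plan '[{"wx": 0,"wy": 0,"wz": 0,"dx": 0,"dy": -0.002,"dz": 0,"hand": 0.0},{"wx": 0,"wy": 0,"wz": 0,"dx": 0,"dy": -0.002,"dz": 0,"hand": 0.0},{"wx": 0,"wy": 0,"wz": 0,"dx": 0,"dy": -0.002,"dz": 0,"hand": 0.0}]'

```text
t: 11.93
tcp_pos: [507.2, 190.5, 62.6]
orientation: [0.997, -0.078, 0.0, 0.002]
contact_force: [-1.0, -10.9, 6.4]
finger_gap: 0.182
```

>>> jog_arm --plan '[{"wx": 0,"wy": 0,"wz": 0,"dx": 0,"dy": -0.002,"dz": 0,"hand": 0.0},{"wx": 0,"wy": 0,"wz": 0,"dx": 0,"dy": -0.002,"dz": 0,"hand": 0.0},{"wx": 0,"wy": 0,"wz": 0,"dx": 0,"dy": -0.002,"dz": 0,"hand": 0.0}]'

```text
t: 12.18
tcp_pos: [507.4, 192.1, 62.6]
orientation: [0.997, -0.078, 0.0, 0.003]
contact_force: [-1.0, -12.7, 8.0]
finger_gap: 0.185
```

>>> jog_arm --plan '[{"wx": 0,"wy": 0,"wz": 0,"dx": 0,"dy": -0.0015,"dz": 0,"hand": 0.0},{"wx": 0,"wy": 0,"wz": 0,"dx": 0,"dy": -0.0015,"dz": 0,"hand": 0.0},{"wx": 0,"wy": 0,"wz": 0,"dx": 0,"dy": -0.0015,"dz": 0,"hand": 0.0}]'

```text
t: 12.43
tcp_pos: [507.7, 193.5, 62.6]
orientation: [0.997, -0.078, -0.0, 0.003]
contact_force: [-1.8, -12.9, 8.0]
finger_gap: 0.182
```

>>> jog_arm --plan '[{"wx": 0,"wy": 0,"wz": 0,"dx": 0,"dy": -0.0015,"dz": 0,"hand": 0.0},{"wx": 0,"wy": 0,"wz": 0,"dx": 0,"dy": -0.0015,"dz": 0,"hand": 0.0},{"wx": 0,"wy": 0,"wz": 0,"dx": 0,"dy": -0.0015,"dz": 0,"hand": 0.0}]'

```text
t: 12.68
tcp_pos: [508.0, 195.5, 62.6]
orientation: [0.997, -0.078, 0.0, 0.002]
contact_force: [0.4, -10.8, 5.4]
finger_gap: 0.182
```

>>> jog_arm --plan '[{"wx": 0,"wy": 0,"wz": 0,"dx": 0,"dy": -0.0015,"dz": 0,"hand": 0.0},{"wx": 0,"wy": 0,"wz": 0,"dx": 0,"dy": -0.0015,"dz": 0,"hand": 0.0},{"wx": 0,"wy": 0,"wz": 0,"dx": 0,"dy": -0.0015,"dz": 0,"hand": 0.0}]'

```text
t: 12.93
tcp_pos: [508.3, 197.1, 62.6]
orientation: [0.997, -0.078, 0.0, 0.002]
contact_force: [0.7, -10.8, 5.8]
finger_gap: 0.178
```

>>> jog_arm --plan '[{"wx": 0,"wy": 0,"wz": 0,"dx": 0,"dy": -0.001,"dz": 0,"hand": 0.0},{"wx": 0,"wy": 0,"wz": 0,"dx": 0,"dy": -0.001,"dz": 0,"hand": 0.0},{"wx": 0,"wy": 0,"wz": 0,"dx": 0,"dy": -0.001,"dz": 0,"hand": 0.0}]'

```text
t: 13.18
tcp_pos: [508.4, 198.0, 62.6]
orientation: [0.997, -0.078, 0.0, 0.002]
contact_force: [0.1, -10.7, 5.6]
finger_gap: 0.181
```

>>> jog_arm --plan '[{"wx": 0,"wy": 0,"wz": 0,"dx": 0,"dy": -0.001,"dz": 0,"hand": 0.0},{"wx": 0,"wy": 0,"wz": 0,"dx": 0,"dy": -0.001,"dz": 0,"hand": 0.0},{"wx": 0,"wy": 0,"wz": 0,"dx": 0,"dy": -0.001,"dz": 0,"hand": 0.0}]'

```text
t: 13.43
tcp_pos: [508.6, 199.0, 62.6]
orientation: [0.997, -0.078, 0.0, 0.002]
contact_force: [0.4, -10.7, 6.2]
finger_gap: 0.182
```

```bash
python3 -c "
from h import *
rail(); d=shot('scene','s9'); q=shot('side','q9'); w=shot('wrist','w9')
A=cv2.resize(d['pixels'][205:275,370:450],(400,350),interpolation=cv2.INTER_CUBIC); B=cv2.resize(w['pixels'][:300,:],(400,188)); C=cv2.resize(q['pixels'][170:250,230:310],(380,380),interpolation=cv2.INTER_CUBIC)
I=np.zeros((540,790,3),np.uint8); I[:350,:400]=A; I[352:540,:400]=B; I[:380,405:785]=C; cv2.imwrite('pics/c9.png',I)"
```

```text
s 182.41 lat 2.38 z 62.57187374305537 F along -10.49 F [  0.40431084 -10.6789683    6.18457868] gap 15.852366663799405 t 13.4333 j [-0.03  0.38 -0.5   1.83  0.22  0.99 -2.35]
```

View pics/c9.png

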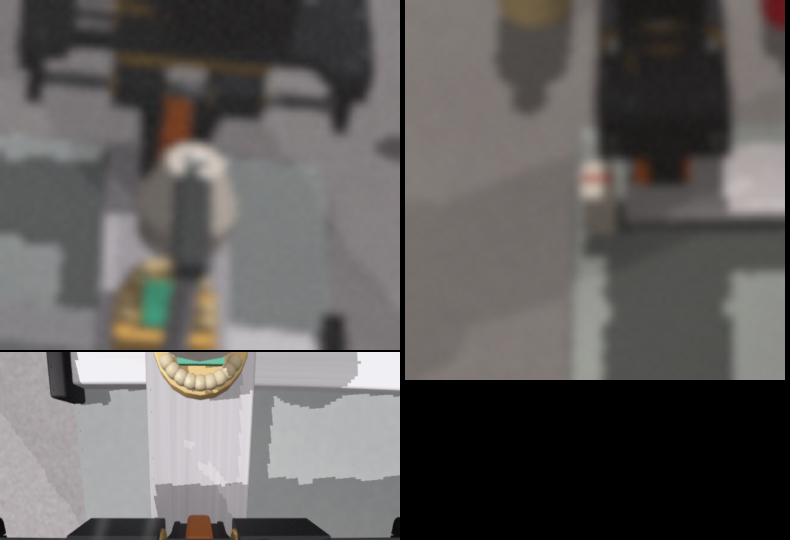

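The side picture shows the red index line at about (596,178); the carriage's black line is hidden by the gripper. The push rose at y 192–193.5 and has fallen since, which puts the centre near y 200.5. I'll go on in 0.6 mm steps.

>>> jog_arm --plan '[{"wx": 0,"wy": 0,"wz": 0,"dx": 0,"dy": -0.0006,"dz": 0,"hand": 0.0},{"wx": 0,"wy": 0,"wz": 0,"dx": 0,"dy": -0.0006,"dz": 0,"hand": 0.0},{"wx": 0,"wy": 0,"wz": 0,"dx": 0,"dy": -0.0006,"dz": 0,"hand": 0.0},{"wx": 0,"wy": 0,"wz": 0,"dx": 0,"dy": -0.0006,"dz": 0,"hand": 0.0}]'

```text
t: 13.92
tcp_pos: [508.7, 199.5, 62.6]
orientation: [0.997, -0.078, 0.0, 0.002]
contact_force: [-0.3, -11.9, 5.0]
finger_gap: 0.178
```

>>> jog_arm --plan '[{"wx": 0,"wy": 0,"wz": 0,"dx": 0,"dy": -0.0006,"dz": 0,"hand": 0.0},{"wx": 0,"wy": 0,"wz": 0,"dx": 0,"dy": -0.0006,"dz": 0,"hand": 0.0},{"wx": 0,"wy": 0,"wz": 0,"dx": 0,"dy": -0.0006,"dz": 0,"hand": 0.0},{"wx": 0,"wy": 0,"wz": 0,"dx": 0,"dy": -0.0006,"dz": 0,"hand": 0.0}]'

```text
t: 14.25
tcp_pos: [508.7, 199.9, 62.6]
orientation: [0.997, -0.078, 0.0, 0.002]
contact_force: [-0.1, -11.5, 5.7]
finger_gap: 0.18
```

```bash
python3 -c "
from h import *
rail()"
```

```text
s 183.33 lat 2.38 z 62.561029320309814 F along -11.39 F [ -0.13714292 -11.50756346   5.68649571] gap 15.69619081932937 t 14.25 j [-0.03  0.38 -0.5   1.83  0.22  0.99 -2.35]
```

```bash
python3 -c "
from h import *
u=np.array([.1655,.9862]); g=np.array([478.45,19.11])
def red(f,P,r=9):
    d=load(f); a,b=map(int,np.round(px(d,P))); c=d['pixels'][b-r:b+r+1,a-r:a+r+1].astype(float); w=np.clip(c[:,:,2]-np.maximum(c[:,:,0],c[:,:,1])-25,0,None)
    v,x=np.mgrid[-r:r+1,-r:r+1]; m=(w*x).sum()/w.sum()+a,(w*v).sum()/w.sum()+b; p=pt(d,*m,42); print(f,'red px',np.round(m,1),w.sum().round(),p[:2],'s',(p[:2]-g)@u)
for f in['scene0','side0','q9','s9']: red(f,(471,208.5,42))
for f in['scene0','side0']:
    d=load(f); hsv=cv2.cvtColor(d['pixels'],cv2.COLOR_BGR2HSV); a,b=map(int,px(d,(478.5,19.1,66))); m=cv2.inRange(hsv[b-25:b+25,a-25:a+25],(4,170,80),(14,255,255)); v,x=np.where(m>0)
    print(f,len(x),x.mean()+a-25,v.mean()+b-25,x.min()+a-25,x.max()+a-25,v.min()+b-25,v.max()+b-25)
    T=np.array([478.45,19.11,0]);ux=np.array([.9862,-.1655,0]);uy=np.array([.1655,.9862,0])
    C=np.array([px(d,T+ux*i*17+uy*j*8+[0,0,z]) for i in(-1,1) for j in(-1,1) for z in(42,87)]); hull=cv2.convexHull(C.astype(np.float32)); M=cv2.moments(hull); print('pred',M['m10']/M['m00'],M['m01']/M['m00'],C.min(0),C.max(0), M['m00'])
"
```

```text
scene0 red px [403.7 230.1] 245.0 [469.22342019 206.99736752] s 183.76752289021866
side0 red px [270.5 206.9] 115.0 [470.74096249 209.13403718] s 186.12585975639226
q9 red px [274.5 206.5] 194.0 [482.23146325 209.00577837] s 187.90104879442643
s9 red px [404.8 229.1] 914.0 [464.57210468 210.85398099] s 186.80112237595924
scene0 35 341.1714285714286 222.5142857142857 339 343 219 226
pred 340.5920489809126 226.9412635106388 [336.94305606 217.01417861] [344.32483047 236.91665756] 120.38221917604096
side0 122 284.09016393442624 242.7950819672131 279 289 236 249
pred 284.21573002623904 242.75126349254805 [277.23811754 233.89655524] [291.16726586 251.67584915] 233.87144480273128
```

>>> jog_arm --plan '[{"wx": 0,"wy": 0,"wz": 0,"dx": 0,"dy": -0.0006,"dz": 0,"hand": 0.0},{"wx": 0,"wy": 0,"wz": 0,"dx": 0,"dy": -0.0006,"dz": 0,"hand": 0.0},{"wx": 0,"wy": 0,"wz": 0,"dx": 0,"dy": -0.0006,"dz": 0,"hand": 0.0},{"wx": 0,"wy": 0,"wz": 0,"dx": 0,"dy": -0.0006,"dz": 0,"hand": 0.0}]'

```text
t: 14.58
tcp_pos: [508.8, 200.4, 62.5]
orientation: [0.997, -0.078, 0.0, 0.003]
contact_force: [-1.0, -13.3, 7.9]
finger_gap: 0.18
```

```bash
python3 -c "
from h import *
rail();d=readout.get_obs();print(d['moment'])"
```

```text
s 183.78 lat 2.41 z 62.54990476323039 F along -13.31 F [ -1.00948138 -13.31226906   7.9332481 ] gap 15.66083118017117 t 14.5833 j [-0.04  0.38 -0.5   1.83  0.22  0.99 -2.35]
[-2.3524833  0.1658735 -0.2437023]
```

The push now rises. That fits the notch centre at y ≈ 199.5–200, since vision gives s 184 ± 2, but the dip was shallow. I'll back off 11 mm and rescan in even steps to be sure.

>>> jog_arm --plan '[{"wx": 0,"wy": 0,"wz": 0,"dx": 0,"dy": 0.004,"dz": 0,"hand": 0.0},{"wx": 0,"wy": 0,"wz": 0,"dx": 0,"dy": 0.008,"dz": 0,"hand": 0.0},{"wx": 0,"wy": 0,"wz": 0,"dx": 0,"dy": 0.013,"dz": 0,"hand": 0.0},{"wx": 0,"wy": 0,"wz": 0,"dx": 0,"dy": 0.012,"dz": 0,"hand": 0.0},{"wx": 0,"wy": 0,"wz": 0,"dx": 0,"dy": 0.011,"dz": 0,"hand": 0.0}]'

```text
t: 15.0
tcp_pos: [506.9, 189.2, 62.6]
orientation: [0.997, -0.079, -0.0, 0.003]
contact_force: [-0.7, -13.7, 6.4]
finger_gap: 0.181
```

>>> jog_arm --plan '[{"wx": 0,"wy": 0,"wz": 0,"dx": 0,"dy": -0.0005,"dz": 0,"hand": 0.0},{"wx": 0,"wy": 0,"wz": 0,"dx": 0,"dy": -0.001,"dz": 0,"hand": 0.0}]'

```text
t: 15.17
tcp_pos: [507.1, 190.5, 62.5]
orientation: [0.997, -0.078, -0.0, 0.003]
contact_force: [-2.0, -14.0, 8.7]
finger_gap: 0.182
```

>>> jog_arm --plan '[{"wx": 0,"wy": 0,"wz": 0,"dx": 0,"dy": -0.0005,"dz": 0,"hand": 0.0},{"wx": 0,"wy": 0,"wz": 0,"dx": 0,"dy": -0.001,"dz": 0,"hand": 0.0}]'

```text
t: 15.33
tcp_pos: [507.2, 191.0, 62.5]
orientation: [0.997, -0.078, -0.0, 0.003]
contact_force: [-2.4, -15.8, 9.6]
finger_gap: 0.178
```

>>> jog_arm --plan '[{"wx": 0,"wy": 0,"wz": 0,"dx": 0,"dy": -0.0005,"dz": 0,"hand": 0.0},{"wx": 0,"wy": 0,"wz": 0,"dx": 0,"dy": -0.001,"dz": 0,"hand": 0.0}]'

```text
t: 15.5
tcp_pos: [507.3, 191.4, 62.5]
orientation: [0.997, -0.079, -0.0, 0.003]
contact_force: [-2.7, -18.0, 11.4]
finger_gap: 0.184
```

>>> jog_arm --plan '[{"wx": 0,"wy": 0,"wz": 0,"dx": 0,"dy": -0.0005,"dz": 0,"hand": 0.0},{"wx": 0,"wy": 0,"wz": 0,"dx": 0,"dy": -0.001,"dz": 0,"hand": 0.0}]'

```text
t: 15.67
tcp_pos: [507.4, 192.2, 62.5]
orientation: [0.997, -0.079, -0.0, 0.004]
contact_force: [-2.5, -17.6, 10.6]
finger_gap: 0.182
```

>>> jog_arm --plan '[{"wx": 0,"wy": 0,"wz": 0,"dx": 0,"dy": -0.0005,"dz": 0,"hand": 0.0},{"wx": 0,"wy": 0,"wz": 0,"dx": 0,"dy": -0.001,"dz": 0,"hand": 0.0}]'

```text
t: 15.83
tcp_pos: [507.6, 193.5, 62.5]
orientation: [0.997, -0.079, -0.0, 0.003]
contact_force: [-3.2, -15.8, 9.7]
finger_gap: 0.181
```

>>> jog_arm --plan '[{"wx": 0,"wy": 0,"wz": 0,"dx": 0,"dy": -0.0005,"dz": 0,"hand": 0.0},{"wx": 0,"wy": 0,"wz": 0,"dx": 0,"dy": -0.001,"dz": 0,"hand": 0.0}]'

```text
t: 16.0
tcp_pos: [507.9, 194.8, 62.5]
orientation: [0.997, -0.079, -0.0, 0.003]
contact_force: [-1.7, -15.4, 9.4]
finger_gap: 0.183
```

>>> jog_arm --plan '[{"wx": 0,"wy": 0,"wz": 0,"dx": 0,"dy": -0.0005,"dz": 0,"hand": 0.0},{"wx": 0,"wy": 0,"wz": 0,"dx": 0,"dy": -0.001,"dz": 0,"hand": 0.0}]'

```text
t: 16.17
tcp_pos: [508.1, 196.0, 62.6]
orientation: [0.997, -0.078, -0.0, 0.003]
contact_force: [-1.8, -13.9, 7.0]
finger_gap: 0.184
```

>>> jog_arm --plan '[{"wx": 0,"wy": 0,"wz": 0,"dx": 0,"dy": -0.0005,"dz": 0,"hand": 0.0},{"wx": 0,"wy": 0,"wz": 0,"dx": 0,"dy": -0.001,"dz": 0,"hand": 0.0}]'

```text
t: 16.33
tcp_pos: [508.3, 197.2, 62.5]
orientation: [0.997, -0.078, -0.0, 0.003]
contact_force: [-1.3, -13.5, 7.5]
finger_gap: 0.177
```

>>> jog_arm --plan '[{"wx": 0,"wy": 0,"wz": 0,"dx": 0,"dy": -0.0005,"dz": 0,"hand": 0.0},{"wx": 0,"wy": 0,"wz": 0,"dx": 0,"dy": -0.001,"dz": 0,"hand": 0.0}]'

```text
t: 16.5
tcp_pos: [508.5, 198.3, 62.6]
orientation: [0.997, -0.078, 0.0, 0.003]
contact_force: [-1.4, -13.6, 8.0]
finger_gap: 0.185
```

>>> jog_arm --plan '[{"wx": 0,"wy": 0,"wz": 0,"dx": 0,"dy": -0.0005,"dz": 0,"hand": 0.0},{"wx": 0,"wy": 0,"wz": 0,"dx": 0,"dy": -0.001,"dz": 0,"hand": 0.0}]'

```text
t: 16.67
tcp_pos: [508.6, 199.4, 62.6]
orientation: [0.997, -0.078, 0.0, 0.002]
contact_force: [-0.5, -12.0, 6.3]
finger_gap: 0.182
```

>>> jog_arm --plan '[{"wx": 0,"wy": 0,"wz": 0,"dx": 0,"dy": 0,"dz": 0,"hand": 0.0},{"wx": 0,"wy": 0,"wz": 0,"dx": 0,"dy": 0,"dz": 0,"hand": 0.0},{"wx": 0,"wy": 0,"wz": 0,"dx": 0,"dy": 0,"dz": 0,"hand": 0.0}]'

```text
t: 16.92
tcp_pos: [508.7, 199.7, 62.6]
orientation: [0.997, -0.078, 0.0, 0.002]
contact_force: [-0.0, -12.0, 6.3]
finger_gap: 0.179
```

>>> jog_arm --plan '[{"wx": 0,"wy": 0,"wz": 0,"dx": 0,"dy": -0.0004,"dz": 0,"hand": 0.0},{"wx": 0,"wy": 0,"wz": 0,"dx": 0,"dy": -0.0004,"dz": 0,"hand": 0.0}]'

```text
t: 17.08
tcp_pos: [508.7, 199.9, 62.5]
orientation: [0.997, -0.078, 0.0, 0.002]
contact_force: [-0.9, -11.3, 6.3]
finger_gap: 0.183
```

>>> jog_arm --plan '[{"wx": 0,"wy": 0,"wz": 0,"dx": 0,"dy": 0,"dz": 0,"hand": 0.0},{"wx": 0,"wy": 0,"wz": 0,"dx": 0,"dy": 0,"dz": 0,"hand": 0.0},{"wx": 0,"wy": 0,"wz": 0,"dx": 0,"dy": 0,"dz": 0,"hand": 0.0}]'

```text
t: 17.33
tcp_pos: [508.7, 199.9, 62.6]
orientation: [0.997, -0.078, 0.0, 0.002]
contact_force: [-1.2, -12.3, 6.1]
finger_gap: 0.182
```

```bash
python3 -c "
from h import *
rail(); print(arm.close_job())"
```

```text
s 183.25 lat 2.39 z 62.55224899936411 F along -12.39 F [ -1.23140284 -12.34911494   6.12290889] gap 15.872107243011142 t 17.3333 j [-0.03  0.38 -0.5   1.83  0.22  0.99 -2.35]
the job is handed in; nothing more can be done
None
```

The knob is set and the carriage is held at the notch, and the job is handed in at t = 17.3 s. I'm confident of the notch to about 1 mm, but not certain of it.

- **Knob:** I turned it clockwise about 112°. After release, a close wrist view put the pointer within about 0.1–0.2 mm of the red tab.
- **Carriage:** I slid it by the orange grip to about 183.4 mm from home, and the arm still holds it there. It is pushing with about 12.4 N and the finger opening is 15.9 mm on the 16 mm grip.
- **Evidence for the notch:** On the second pass the push peaked at 18 N about 7.5 mm before the final spot, then fell back to about 12 N. On the first pass, going 0.5 mm further made it rise to 13.3 N. The camera views of the red index line gave 182–186 mm from home.
- **What disagreed:** On the first pass the bump and the dip were weaker than described, at about +1.7 N and −0.6 N. So I backed off about 11 mm and scanned again, which showed the ridge clearly. The dip never reached the full 2–4 N on either pass. The gripper hid the carriage's black line, so I could not check its meeting with the red line by eye.
- **Other objects:** I did not touch the bottles, the spare cast or the retainer.

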